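Spring the slant-backed locker open from behind with a dowel

TASK

The little steel locker on the bench stands with its slanted back to you and its drop-down door is latched shut on the far side. Take the longer of the two dowels out of the wooden block, push the spring latch in with it through the hole in the slanted back until the door springs open and falls all the way down, then put that dowel in the open tin and let go of it. Leave the tin upright and leave the short dowel and the other things on the bench where they are.

Things in the scene. Friction and masses are not known exactly. Their poses are not given: they have to be found in the camera images.
- locker: Fixed bare-metal locker, 200 mm deep (x), 260 mm wide (y), 182 mm high (z); origin at the centre of its underside. x is level and runs from the slanted back towards the door. The back is upright to 70 mm, then slants up towards +x at 35 deg from level to 182 mm. The 166 mm high steel door is on the far side, hinged along its lower edge; it needs 170 mm of free bench beyond.
- hole (a point): Centre of the round 24 mm hole in the 4 mm sheet of the slanted back, on the outer face, 126 mm above the bench; the locker's axes (x towards the door, y left, z up). The hole's axis, along which the dowel goes in, is square to the slant: it points forward and down, 35 deg from vertical, direction (0.574, 0, -0.819) in these axes.
- latch (a joint): Travel (m) along the hole's axis of the spring latch behind the hole: 0 at rest, 0.014 at its stop. A flat 40 mm square pad, square to that axis, 12 mm behind the outer face. Spring: 4 N to start, 7.5 N at the stop. The door is freed at about 8 mm, with the dowel's end about 20 mm inside the outer face; the stop comes at 26 mm. It springs back when let go.
- front (a joint): Angle (rad) of the locker's drop-down door: 0 shut (the latch lets it give by about 0.01), 1.5 fully down, nearly level. A spring swings it down by itself in about half a second once the latch frees it, and it stays down.
- long_dowel_center (a point): Centre of the long dowel, plain wood, 14 mm diameter, 160 mm long, about 25 g; z along it. It stands upright in one of the two holes of the block, its foot 10 mm above the bench, its top 170 mm above the bench, and lifts straight out.
- long_tip (a point): Centre of the foot (lower end face) of the long dowel, 80 mm below its centre.
- short_dowel_center (a point): Centre of the short dowel, plain wood, 14 mm diameter, 90 mm long: stands in the other hole of the block, its top 100 mm above the bench. Not to be used.
- block: Fixed dark wooden block 100 x 50 x 50 mm (x, y, z), origin at the centre of its underside. Two 16 mm holes, 40 mm deep, in its top at x = -25 and +25 mm; either one holds the long dowel.
- tin: Open, empty, loose steel tin, 86 mm outside diameter, 80 mm inside, 100 mm high, floor 4 mm thick, 250 g; origin at the centre of its underside, z up. The dowel may lean in it.
- wrench: Chrome wrench, 190 mm long, lying on the bench (bystander).
- screwdriver: Screwdriver, 200 mm long, lying on the bench (bystander).
- jar: Closed glass jar, 76 mm diameter, 110 mm high (bystander).
Things that resemble listed ones, but are neither listed nor needed, are in the scene too. Leave any green or pink look-alike of the tin alone.

How it is judged:
On the way, in this order (a step that is already met when the one before it is completed fails the run):
1. the latch is pushed in with the long dowel, through the hole (value of joint latch above 0.006 m and contact force between long_dowel and latch above 0.5 N), for 0.05 s.
2. the door has fallen fully down (value of joint front above 1.35 rad), for 0.1 s.
At the end, for the whole second after the job is handed in: The locker's door is fully down (over 1.35 rad), the latch has sprung back (under 3 mm), the long dowel rests, foot down, in the tin (its foot under 30 mm above the tin's underside and within 45 mm of its axis), and the tin stands upright (within 0.1 rad) on the bench (value of joint front above 1.35 rad and value of joint latch below 0.003 m and z of long_tip in the frame of tin below 0.03 m and horizontal distance between long_tip and tin below 0.045 m and angle between tin's own z axis and vertical below 0.1 rad and height (world z) of tin below 0.01 m and linear speed of long_dowel below 0.03 m/s); the robot touches nothing.
It fails at once if the short dowel is taken or knocked (moved over 20 mm) (distance of short_dowel_center from where it was at the start of the episode above 0.02 m).
It fails at once if the wrench, screwdriver or jar is moved over 30 mm (distance of any of wrench, screwdriver, jar from where it was at the start of the episode above 0.03 m).
It fails at once if the tin is tipped (over 0.4 rad) (angle between tin's own z axis and vertical above 0.4 rad).
It also fails if it takes over 48 s, if anything falls off the work surface, if the arm or the gripper's body presses on something with over 40 N, if the wrist force passes 120 N, or if a joint passes its speed limit or range.

ROBOT

A 6-joint arm with a two-finger parallel gripper is mounted at the origin on the work surface. World frame = base frame: x ahead of the robot, y to its left, z up, the work surface at z = 0. Lengths are in m, angles in rad, forces in N, time in s.
With the tool pointing down it reaches from about 0.25 to 0.725 m from the base axis. Payload 4 kg.
Tool frame: the origin (TCP) lies at the centre of the arm's flange, where the gripper is bolted on; the fingertips stand 173 mm ahead of it and the grasp point (between the pads) lies 155 mm ahead of it; x points along the fingers, z is the direction in which the jaws open and shut, and the axes are right-handed (so a half turn about x gives the same grasp; the last joint's range is limited). The gripper opens to 85 mm and grips with 20 to 120 N. Pads are 22 mm wide; open, the fingers measure 114 mm over their backs; the gripper's body (76 mm by 85 mm) begins 54 mm behind the grasp point. The pads swing forward as they close: fully open they stand 13 mm farther back than shut.
Start: joints at [1.29, 0.241, 0.005, 1.335, 0, 1.571], TCP at [0.139, 0.48, 0.405] pointing down, gripper open.
Joint ranges: [-2.72, 2.72], [-1.05, 1.87], [-1.09, 1.28], [-1.99, 2.15], [-1.42, 1.44], [-3.14, 3.14]. Speed limits (rad/s): [2.79, 2.79, 3.14, 3.14, 3.14, 3.14].

INTERFACE

Orientations are given as a unit quaternion [x, y, z, w].
In Python, from workcell import bot gives the robot as it stands.
- The arm moves only by the tool arm_command, never from a script. Its argument "moves" is one flat list of numbers, 7 for each row, row after row: the shift along the tool's x, y, z in m, then the turn, a rotation vector about the tool's x, y, z in rad, then the closure, from -1 (fully open) to 1 (shut). A call has 1 to 20 rows; each row shifts and turns the pose as measured when the row begins, along the tool's axes as they then stand; what a row does not reach is not made up. A row lasts 1/12 s, in which the tool goes at most 41.7 mm and 7.16 degrees, less where a joint would pass 70% of its speed; a pose out of reach is approached as far as the arm can. A call with a gripper value outside its range is refused whole. The fingers move at their own pace and stop on an object; the grip force is fixed at half the most. Time passes only in rows, so rows that do not move let the fingers close. It gives the time, the measured TCP pose, the force and the opening at its end, in the units of the state.
- bot.get_obs(): the state, without advancing time (a new reading comes with each control period).
- bot.camera(name): name is "scene" or "top" or "wrist"; returns the picture (420x560x3 uint8, red, green, blue); there is no depth.
- bot.get_calibration(name): a dict with "mtx" (3x3 intrinsics, pixels), "dist" ([k1, k2, p1, p2, k3] as OpenCV has them; the pictures are not rectified), "world_from_camera" (4x4, takes a point from camera to world coordinates); the wrist camera has in their place "mount" (4x4, takes a point from camera to tool coordinates, whose origin is the TCP and whose axes are the tool frame's). Camera axes: x right, y up, looking along -z (the intrinsics and any distortion apply to the point x, -y, -z); pixel columns grow to the right and rows downward; lengths in m; the calibration is good to about 2 mm. A picture is of the moment at which its call begins: read the wrist's pose just before it. get_calibration takes no time and is no camera call.
- bot.job_done(): hands the job in, once; it reports no verdict.
The state is a dict: "clock": time; "joint_pos": joint angles; "joint_vel": joint speeds; "tau": joint torques, N m; "eef_pos": TCP position; "tool_rot": TCP orientation; "ft_force": force on the tool from outside, world axes, zero at the start; "ft_torque": the same for the moment, N m; "grip_width": finger opening in m.
Only numpy, scipy, OpenCV 4.12 (cv2) and the standard library are available. Lean on these libraries where they do the work, as an engineer would, in place of code of your own. Each camera call takes 0.05 s, during which the arm holds its last target.

## Working session

There is one attempt and no reset: what is moved stays moved. The work goes in short steps, Python scripts to look and compute and a tool call to move; the robot and the scene stay as the last step left them, time stands still between calls to the robot, and variables do not carry over. Pictures are saved under pics/ and viewed, and the job is handed in when it is done.

Besides the shell and the picture viewer there is one more tool, called after "Emit:" by a JSON object that holds its "op" and its "data", one argument or row to a line. arm_command: Moves the arm, as the interface text tells. Its arguments: {"type":"object","properties":{"moves":{"type":"array"}},"required":["moves"]}

```bash
ls; mkdir -p pics
python3 - <<'E'
from workcell import bot
import cv2
o=bot.get_obs();print(o)
for n in("scene","top","wrist"):
    im=bot.camera(n);cv2.imwrite(f"pics/{n}0.png",im[:,:,::-1])
    print(n,bot.get_calibration(n))
E
```

```text
pics
{'clock': 0.0, 'joint_pos': array([1.28996943e+00, 2.41431201e-01, 3.72169052e-03, 1.33519019e+00,
       2.55640098e-05, 1.57081813e+00]), 'joint_vel': array([ 3.90971901e-05, -1.01697552e-03, -8.44017962e-04,  2.98659618e-04,
        5.41073126e-04, -3.08814277e-04]), 'tau': array([-8.57939085e-04, -3.72313321e+01,  2.52410191e+01,  1.69333408e-02,
       -4.62556602e-05, -5.89346278e-07]), 'eef_pos': array([0.13849844, 0.48015943, 0.4038025 ]), 'tool_rot': array([-0.42553631,  0.56565938,  0.42465659,  0.56446   ]), 'ft_force': array([-0.05441621, -0.42795656, -0.43978606]), 'ft_torque': array([ 0.01112245,  0.03271389, -0.04711709]), 'grip_width': 0.08523765020002678}
scene {'mtx': array([[482.90912449,   0.        , 279.46006416],
       [  0.        , 482.90912449, 206.1898305 ],
       [  0.        ,   0.        ,   1.        ]]), 'dist': array([0.04330072, 0.        , 0.        , 0.        , 0.        ]), 'world_from_camera': array([[ 0.52906873, -0.6360371 ,  0.56173223,  1.16781137],
       [ 0.84855365,  0.39142777, -0.35600703, -0.41955628],
       [ 0.00655609,  0.6
[... 511 characters left out ...]
211679 ,  0.99252039,  1.59569788],
       [ 0.        ,  0.        ,  0.        ,  1.        ]])}
wrist {'mtx': array([[341.54181379,   0.        , 291.58075869],
       [  0.        , 341.54181379, 209.43341169],
       [  0.        ,   0.        ,   1.        ]]), 'dist': array([-0.07731242,  0.        ,  0.        ,  0.        ,  0.        ]), 'mount': array([[ 2.04356574e-04,  2.78932091e-01, -9.60310807e-01,
         3.03182400e-02],
       [-9.28064797e-04,  9.60310467e-01,  2.78931794e-01,
         7.04996478e-02],
       [ 9.99999548e-01,  8.34229109e-04,  4.55112811e-04,
        -1.12757238e-03],
       [ 0.00000000e+00,  0.00000000e+00,  0.00000000e+00,
         1.00000000e+00]])}
```

View pics/scene0.png

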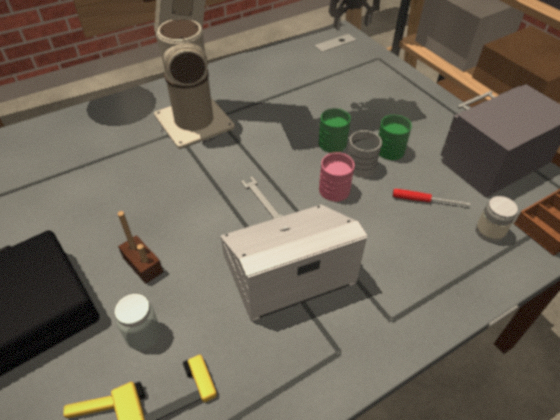

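View pics/top0.png

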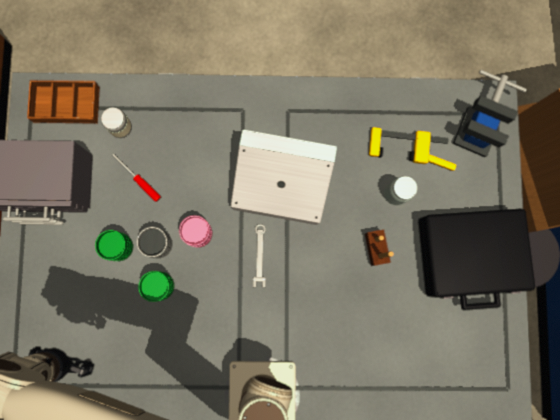

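View pics/wrist0.png

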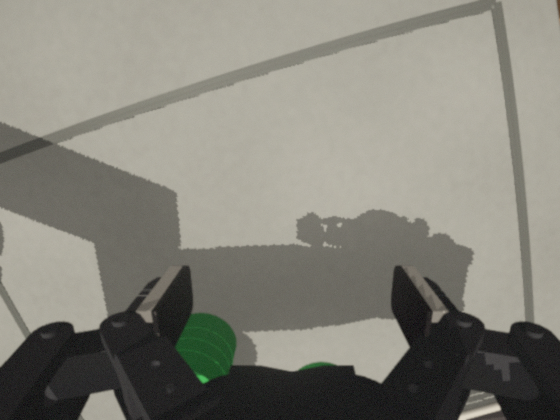

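```bash
cat > h.py <<'E'
import numpy as np, cv2
from workcell import bot
from scipy.spatial.transform import Rotation as R
def wfc(n,obs=None):
    c=bot.get_calibration(n)
    if n!="wrist": return c,np.array(c["world_from_camera"])
    T=np.eye(4);T[:3,:3]=R.from_quat(obs["tool_rot"]).as_matrix();T[:3,3]=obs["eef_pos"]
    return c,T@np.array(c["mount"])
def ray(n,uv,obs=None):
    c,T=wfc(n,obs)
    p=cv2.undistortPoints(np.array([[uv]],float),c["mtx"],c["dist"])[0,0]
    d=T[:3,:3]@np.array([p[0],-p[1],-1.]);return T[:3,3],d/np.linalg.norm(d)
def onz(n,uv,z,obs=None):
    o,d=ray(n,uv,obs);return o+d*(z-o[2])/d[2]
def proj(n,P,obs=None):
    c,T=wfc(n,obs);q=np.linalg.inv(T)@np.append(P,1.);q=q[:3]*[1,-1,-1]
    return cv2.projectPoints(q.reshape(1,1,3),np.zeros(3),np.zeros(3),c["mtx"],c["dist"])[0].ravel()
def tri(rays):
    A=np.zeros((3,3));b=np.zeros(3)
    for o,d in rays:
        M=np.eye(3)-np.outer(d,d);A+=M;b+=M@o
    X=np.linalg.solve(A,b);return X,[np.linalg.norm((np.eye(3)-np.outer(d,d))@(X-o)) for o,d in rays]
def crop(im,x,y,w,h,s,name):
    cv2.imwrite("pics/"+name,cv2.resize(im[y:y+h,x:x+w],None,fx=s,fy=s,interpolation=cv2.INTER_CUBIC))
E
python3 - <<'E'
from h import *
t=cv2.imread("pics/top0.png");s=cv2.imread("pics/scene0.png")
crop(t,350,215,70,60,8,"t_block.png")
crop(t,220,120,130,120,5,"t_lock.png")
crop(s,100,200,80,90,6,"s_block.png")
crop(t,80,200,140,110,5,"t_tin.png")
crop(s,210,195,170,130,4,"s_lock.png")
E
```

```text
(no output)
```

View pics/t_block.png

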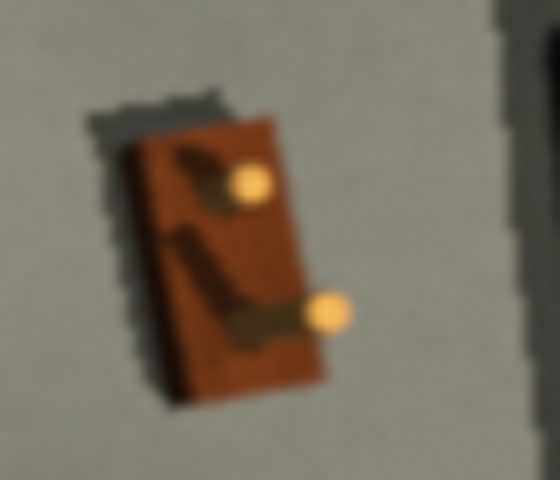

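View pics/t_lock.png

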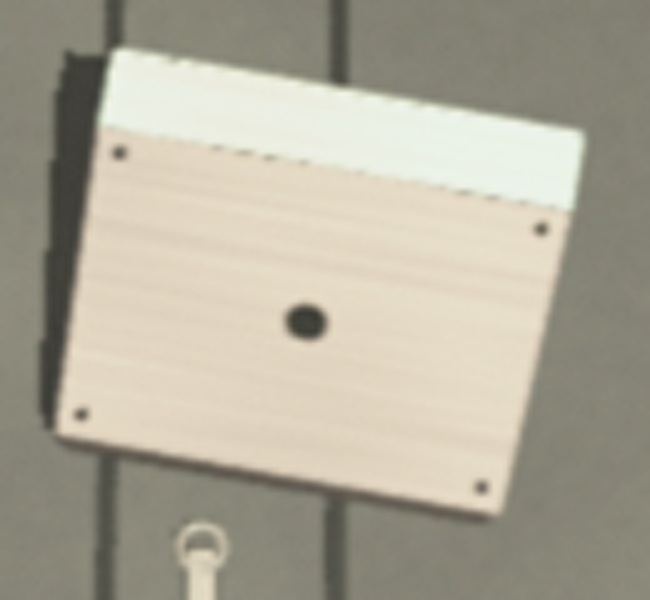

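View pics/s_block.png

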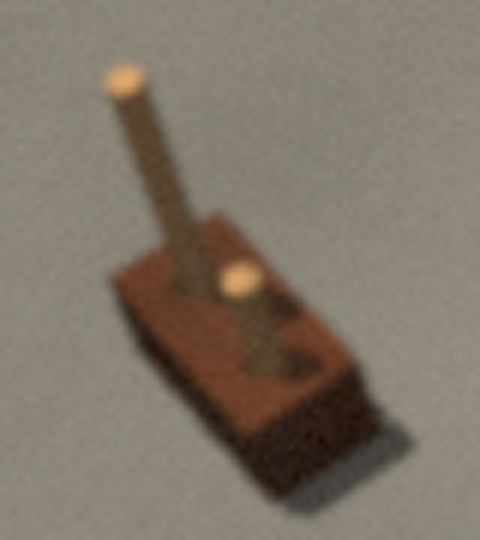

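View pics/t_tin.png

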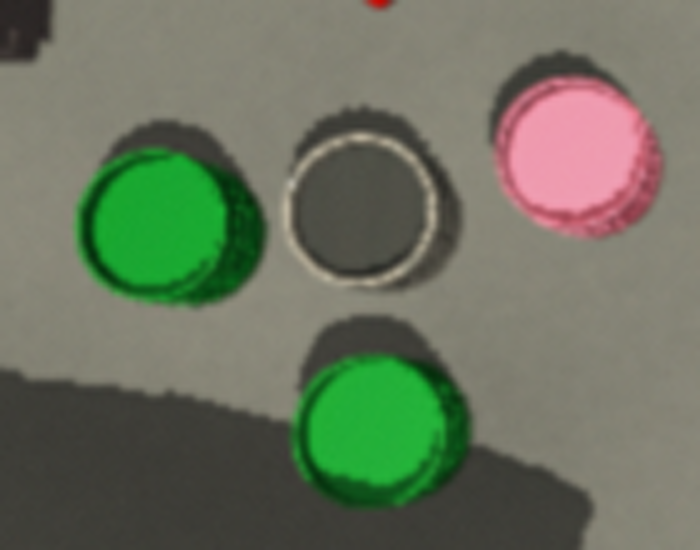

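View pics/s_lock.png

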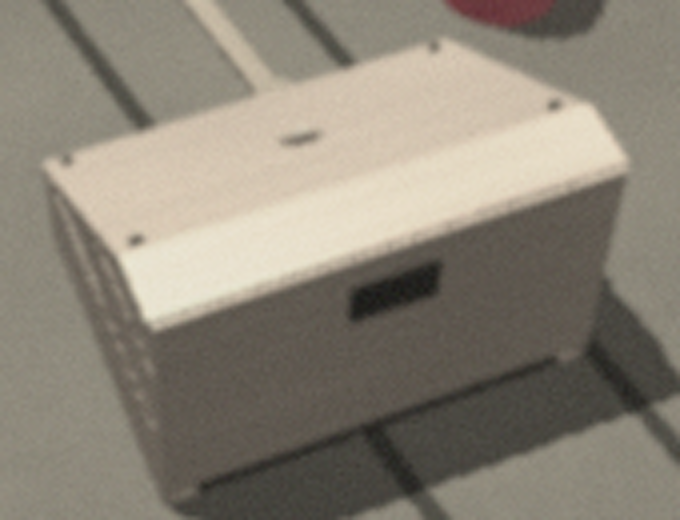

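Run:
```python
from h import *
np.set_printoptions(precision=4,suppress=True)
t=cv2.imread("pics/top0.png");s=cv2.imread("pics/scene0.png")
def cr(u,v,x,y,k): return ((u+.5)/k-.5+x,(v+.5)/k-.5+y)
# dowel tops by mask
def blobs(im,x,y,w,h,lo,hi,name):
    hsv=cv2.cvtColor(im,cv2.COLOR_BGR2HSV)[y:y+h,x:x+w]
    m=cv2.inRange(hsv,np.array(lo),np.array(hi))
    n,l,st,c=cv2.connectedComponentsWithStats(m)
    r=[(st[i,4],*(c[i]+[x,y])) for i in range(1,n) if st[i,4]>6]
    print(name,r);return r
a=blobs(t,360,225,50,45,(10,80,170),(30,255,255),"top tops")
b=blobs(s,105,200,50,60,(8,80,150),(30,255,255),"scene tops")
for T_,S_,z in (((390.6,253.5),(120.4,212.9),.17),((380.8,237.7),(139.6,246.0),.10)):
    print("top z",onz("top",T_,z),"scene z",onz("scene",S_,z),tri([ray("top",T_),ray("scene",S_)]))
# block top corners
for uv in ((272,118),(325,380),(190,403),(135,150)):
    print("blk",onz("top",cr(*uv,350,215,8),.05))
# hole
g=cv2.cvtColor(t,cv2.COLOR_BGR2GRAY)
m=(g[170:200,265:297]<110).astype(np.uint8);n,l,st,c=cv2.connectedComponentsWithStats(m)
print("hole",[(st[i],c[i]+[265,170]) for i in range(1,n)])
H=cr(306,322,220,120,5);Hs=cr(300,138,210,195,4)
print("hole",onz("top",H,.126),onz("scene",Hs,.126),tri([ray("top",H),ray("scene",Hs)]))
P={}
for nm,uv,z in (("ridgeL",(115,48),.166),("ridgeR",(583,130),.166),("foldL",(100,128),.182),("foldR",(572,210),.182),("lowL",(58,435),.07),("lowR",(500,515),.07)):
    P[nm]=onz("top",cr(*uv,220,120,5),z);print(nm,P[nm])
for k in("ridge","fold","low"):
    d=P[k+"L"]-P[k+"R"];print(k,np.linalg.norm(d),np.degrees(np.arctan2(-d[0],d[1])))
print("lowmid",(P["lowL"]+P["lowR"])/2)
# tin
print("tin",onz("top",cr(361,210,80,200,5),.1),[onz("top",cr(u,v,80,200,5),.1) for u,v in((285,210),(437,210))])
```

```text
top tops [(np.int32(17), np.float64(381.11764705882354), np.float64(237.41176470588235)), (np.int32(23), np.float64(391.04347826086956), np.float64(253.6086956521739))]
scene tops [(np.int32(26), np.float64(120.11538461538461), np.float64(213.0)), (np.int32(25), np.float64(139.56), np.float64(246.07999999999998))]
top z [ 0.4088 -0.3428  0.17  ] scene z [ 0.4079 -0.3438  0.17  ] (array([ 0.4086, -0.3433,  0.1704]), [np.float64(0.0005932526471288688), np.float64(0.0005932526471289666)])
top z [ 0.4568 -0.3331  0.1   ] scene z [ 0.4563 -0.3346  0.1   ] (array([ 0.4566, -0.3339,  0.0999]), [np.float64(0.0007733718730745103), np.float64(0.0007733718730743723)])
blk [ 0.4856 -0.3533  0.05  ]
blk [ 0.3895 -0.3713  0.05  ]
blk [ 0.3806 -0.3215  0.05  ]
blk [ 0.4733 -0.3024  0.05  ]
hole [(array([13, 11,  7,  7, 36], dtype=int32), array([280.9167, 183.9444]))]
hole [ 0.6037 -0.0459  0.126 ] [ 0.6022 -0.0469  0.126 ] (array([ 0.6031, -0.0465,  0.1269]), [np.float64(0.0007990199132248561), np.float64(0.000799019913224854)])
ridgeL [0.7498 0.0631 0.166 ]
ridgeR [ 0.7067 -0.1976  0.166 ]
foldL [0.7001 0.07   0.182 ]
foldR [ 0.6577 -0.1888  0.182 ]
lowL [0.5452 0.0959 0.07  ]
lowR [ 0.5013 -0.1619  0.07  ]
ridge 0.2641477697222538 -9.386279979396434
fold 0.262303121339557 -9.291592149621344
low 0.26149527415651624 -9.661669530135253
lowmid [ 0.5232 -0.033   0.07  ]
tin [0.4386 0.317  0.1   ] [array([0.4381, 0.3599, 0.1   ]), array([0.4391, 0.274 , 0.1   ])]
```

Emit:
{"op": "arm_command", "data": {
  "moves": [0,-0.04,-0.0016,0.08,0,0,-1,0,-0.04,-0.0016,0.08,0,0,-1,0,-0.04,-0.0016,0.08,0,0,-1,0,-0.04,-0.0016,0.08,0,0,-1,0,-0.04,-0.0016,0.08,0,0,-1,0,-0.04,-0.0016,0.08,0,0,-1,0,-0.04,-0.0016,0.08,0,0,-1,0,-0.04,-0.0016,0.08,0,0,-1,0,-0.04,-0.0016,0.08,0,0,-1,0,-0.04,-0.0016,0.08,0,0,-1]
}}

```text
clock: 0.98
eef_pos: [0.4464, 0.2307, 0.399]
tool_rot: [-0.166, 0.689, 0.166, 0.686]
ft_force: [0.9, -0.0, 0.3]
grip_width: 0.0854
```

Emit:
{"op": "arm_command", "data": {
  "moves": [0,-0.04,0.0005,0.08,0,0,-1,0,-0.04,0.0005,0.08,0,0,-1,0,-0.04,0.0005,0.08,0,0,-1,0,-0.04,0.0005,0.08,0,0,-1,0,-0.04,0.0005,0.08,0,0,-1,0,-0.04,0.0005,0.08,0,0,-1,0,-0.04,0.0005,0.08,0,0,-1,0,-0.04,0.0005,0.08,0,0,-1,0,-0.04,0.0005,0.08,0,0,-1,0,-0.04,0.0005,0.08,0,0,-1,0,-0.04,0.0005,0.08,0,0,-1,0,-0.04,0.0005,0.08,0,0,-1,0,-0.04,0.0005,0.08,0,0,-1,0,-0.04,0.0005,0.08,0,0,-1]
}}

```text
clock: 2.15
eef_pos: [0.4162, -0.3195, 0.3938]
tool_rot: [0.242, 0.666, -0.245, 0.661]
ft_force: [0.4, -0.2, -0.4]
grip_width: 0.0853
```

```bash
cat >> h.py <<'E'
def need(target_tcp,xaxis=None):
    """remaining shift in tool axes, and tilt rotvec (tool axes) bringing tool x onto xaxis"""
    o=bot.get_obs();M=R.from_quat(o["tool_rot"]).as_matrix()
    np.set_printoptions(precision=4,suppress=True)
    print("clk",o["clock"],"pos",o["eef_pos"],"j",o["joint_pos"],"w",o["grip_width"])
    print("F",o["ft_force"]);print("M\n",M)
    print("shift tool",M.T@(np.array(target_tcp)-o["eef_pos"]))
    if xaxis is not None:
        x=np.array(xaxis)/np.linalg.norm(xaxis);l=M.T@x
        c=np.cross([1,0,0],l);s=np.linalg.norm(c);print("tilt",c/max(s,1e-9)*np.arctan2(s,l[0]))
    return o
E
python3 - <<'E'
from h import *
o=need([0.4087,-0.343,0.399],[0,0,-1])
im=bot.camera("wrist");cv2.imwrite("pics/w1.png",im[:,:,::-1])
print(proj("wrist",[.4087,-.343,.17],o),proj("wrist",[.4567,-.3335,.10],o))
E
```

```text
clk 2.15 pos [ 0.4162 -0.3195  0.3938] j [-0.6532  0.2969  0.0521  1.3318 -0.0062  1.6221] w 0.08533154629558076
F [ 0.3796 -0.1641 -0.4192]
M
 [[-0.0084  0.6476  0.7619]
 [-0.0013  0.762  -0.6476]
 [-1.     -0.0064 -0.0055]]
shift tool [-0.0051 -0.0228  0.0095]
tilt [ 0.     -0.0055  0.0064]
[307.7516 263.6758] [343.6301 180.0229]
```

View pics/w1.png

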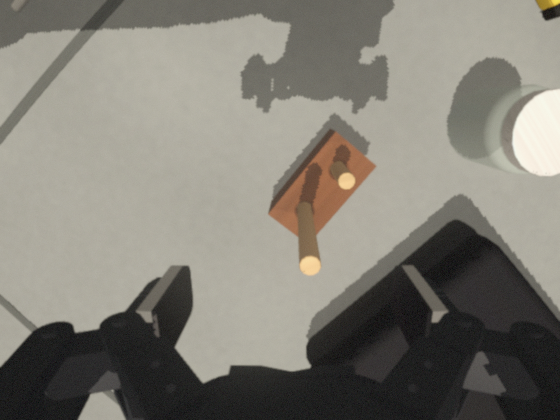

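Emit:
{"op": "arm_command", "data": {
  "moves": [0,-0.023,0.0095,0,-0.0055,0.0064,-1,0,0,0,0,0,0,-1]
}}

```text
clock: 2.37
eef_pos: [0.401, -0.3521, 0.3932]
tool_rot: [0.248, 0.663, -0.252, 0.66]
ft_force: [0.3, -0.1, -0.1]
grip_width: 0.0854
```

Run:
```python
from h import *
o=need([0.4087,-0.343,0.305],[0,0,-1])
im=bot.camera("wrist");cv2.imwrite("pics/w2.png",im[:,:,::-1])
print(proj("wrist",[.4087,-.343,.17],o))
hsv=cv2.cvtColor(im,cv2.COLOR_RGB2HSV);m=cv2.inRange(hsv,np.array((10,90,170)),np.array((30,255,255)))
n,l,st,c=cv2.connectedComponentsWithStats(m)
for i in range(1,n):
    if st[i,4]>40: print(st[i],c[i],onz("wrist",c[i],.17,o))
```

```text
clk 2.3667 pos [ 0.401  -0.3521  0.3932] j [-0.719   0.3129  0.0728  1.3319 -0.0064  1.5747] w 0.08538071311585632
F [ 0.3084 -0.0849 -0.1145]
M
 [[-0.0051  0.6616  0.7498]
 [-0.004   0.7498 -0.6616]
 [-1.     -0.0064 -0.0012]]
shift tool [ 0.0881  0.0125 -0.0002]
tilt [ 0.     -0.0012  0.0064]
[290.2134 210.4385]
[308 131   8  17  63] [311.8095 139.6032] [ 0.445  -0.3202  0.17  ]
[326 132  17  15 155] [334.2516 139.3419] [ 0.4545 -0.3283  0.17  ]
[275 135  16  22  60] [283.7667 145.2167] [ 0.4312 -0.3121  0.17  ]
[256 174  10  10  48] [260.5833 178.1458] [ 0.4088 -0.3173  0.17  ]
[267 177  16  21 217] [276.0276 185.8341] [ 0.4124 -0.3265  0.17  ]
[282 201  22  19 154] [293.5455 210.474 ] [ 0.4102 -0.3443  0.17  ]
```

Emit:
{"op": "arm_command", "data": {
  "moves": [0,0.012,0,0,0,0.006,-1,0,0,0,0,0,0,-1,0.025,0,0,0,0,0,-1,0.025,0,0,0,0,0,-1,0,0,0,0,0,0,-1]
}}

```text
clock: 2.83
eef_pos: [0.4134, -0.336, 0.3428]
tool_rot: [0.249, 0.662, -0.246, 0.663]
ft_force: [-0.6, 1.0, -0.5]
grip_width: 0.0855
```

Run:
```python
from h import *
o=need([0.4093,-0.3435,0.305],[0,0,-1])
```

```text
clk 2.8333 pos [ 0.4134 -0.336   0.3428] j [-0.6834  0.3391 -0.0241  1.208   0.0041  1.6015] w 0.08551394489897172
F [-0.6301  1.0434 -0.4949]
M
 [[ 0.0023  0.655   0.7556]
 [ 0.0034  0.7556 -0.655 ]
 [-1.      0.0041 -0.0005]]
shift tool [ 0.0378 -0.0085  0.0018]
tilt [ 0.     -0.0005 -0.0041]
```

Emit:
{"op": "arm_command", "data": {
  "moves": [0,-0.005,0.001,0,0,0,-1,0,0,0,0,0,0,-1,0,0,0,0,0,0,-1]
}}

```text
clock: 3.08
eef_pos: [0.4128, -0.3376, 0.3441]
tool_rot: [0.247, 0.663, -0.243, 0.663]
ft_force: [0.1, 0.4, 0.1]
grip_width: 0.0854
```

Run:
```python
from h import *
o=need([0.4093,-0.3435,0.305],[0,0,-1])
```

```text
clk 3.0833 pos [ 0.4128 -0.3376  0.3441] j [-0.6866  0.3399 -0.0195  1.213   0.0044  1.5917] w 0.08539720803331767
F [0.1065 0.4072 0.1067]
M
 [[ 0.0015  0.6499  0.76  ]
 [ 0.0044  0.76   -0.6499]
 [-1.      0.0043 -0.0017]]
shift tool [ 0.039  -0.0069  0.0012]
tilt [ 0.     -0.0017 -0.0043]
```

Emit:
{"op": "arm_command", "data": {
  "moves": [0.01,-0.004,0.001,0,0,-0.004,-1,0.01,-0.003,0,0,0,0,-1,0.01,0,0,0,0,0,-1,0,0,0,0,0,0,-1]
}}

```text
clock: 3.42
eef_pos: [0.4101, -0.3448, 0.3155]
tool_rot: [0.244, 0.661, -0.245, 0.666]
ft_force: [-0.3, 1.0, -0.1]
grip_width: 0.0853
```

Run:
```python
from h import *
o=need([0.4093,-0.3435,0.305],[0,0,-1]);print(o["joint_vel"])
im=bot.camera("wrist");cv2.imwrite("pics/w3.png",im[:,:,::-1])
```

```text
clk 3.4167 pos [ 0.4101 -0.3448  0.3155] j [-0.6991  0.3622 -0.0652  1.137  -0.0003  1.578 ] w 0.08533487073755926
F [-0.3206  1.007  -0.1464]
M
 [[ 0.0047  0.649   0.7607]
 [-0.0044  0.7608 -0.649 ]
 [-1.     -0.0003  0.0064]]
shift tool [ 0.0105  0.0005 -0.0015]
tilt [-0.      0.0064  0.0003]
[-0.0117 -0.0147  0.0232  0.0147 -0.0034 -0.0037]
```

View pics/w3.png

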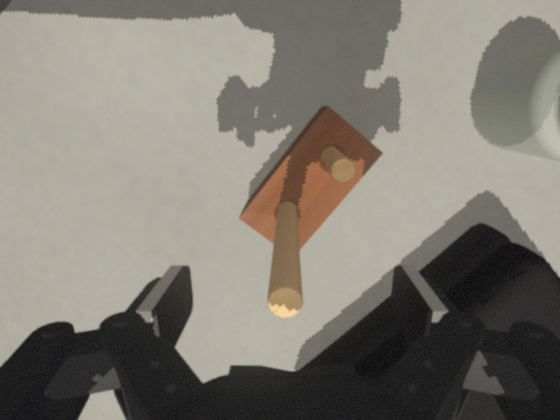

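Emit:
{"op": "arm_command", "data": {
  "moves": [0.01,0,-0.001,0,0.006,0,-1,0,0,0,0,0,0,-1,0,0,0,0,0,0,1,0,0,0,0,0,0,1,0,0,0,0,0,0,1,0,0,0,0,0,0,1,0,0,0,0,0,0,1,0,0,0,0,0,0,1,0,0,0,0,0,0,1,0,0,0,0,0,0,1]
}}

```text
clock: 4.3
eef_pos: [0.4092, -0.345, 0.307]
tool_rot: [0.244, 0.663, -0.245, 0.664]
ft_force: [-0.1, -0.0, -0.3]
grip_width: 0.0122
```

Run:
```python
from h import *
o=need([0.4093,-0.3435,0.305],[0,0,-1]);print(o["joint_vel"])
im=bot.camera("wrist");cv2.imwrite("pics/w4.png",im[:,:,::-1])
```

```text
clk 4.3 pos [ 0.4092 -0.345   0.307 ] j [-0.7004  0.3699 -0.0776  1.1211 -0.0005  1.5778] w 0.012245121207393574
F [-0.1381 -0.0305 -0.2929]
M
 [[ 0.0014  0.6499  0.7601]
 [-0.0019  0.7601 -0.6499]
 [-1.     -0.0005  0.0023]]
shift tool [ 0.002   0.0012 -0.0009]
tilt [-0.      0.0023  0.0005]
[-0.0003 -0.0023 -0.0006  0.0028 -0.0006  0.0012]
```

View pics/w4.png

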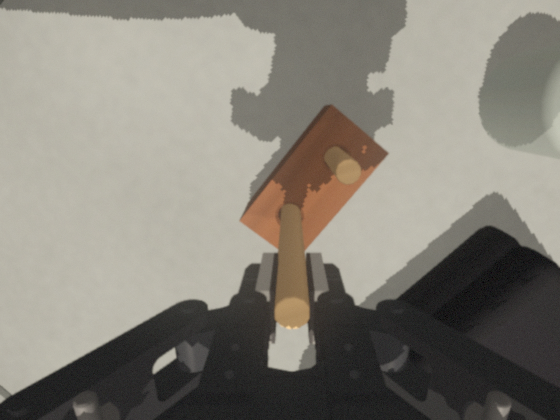

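Emit:
{"op": "arm_command", "data": {
  "moves": [-0.01,0,0,0,0,0,1,-0.015,0,0,0,0,0,1,-0.02,0,0,0,0,0,1,-0.025,0,0,0,0,0,1,-0.025,0,0,0,0,0,1,-0.025,0,0,0,0,0,1,-0.015,0,0,0,0,0,1,0,0,0,0,0,0,1,0,0,0,0,0,0,1]
}}

```text
clock: 5.1
eef_pos: [0.4093, -0.3449, 0.4529]
tool_rot: [0.244, 0.66, -0.246, 0.666]
ft_force: [0.0, 0.2, 0.2]
grip_width: 0.0122
```

Run:
```python
from h import *
o=need([0.4095,-0.0141,0.45],[0,0,-1]);print(o["joint_vel"])
im=bot.camera("wrist");cv2.imwrite("pics/w5.png",im[:,:,::-1])
im=bot.camera("scene");cv2.imwrite("pics/s5.png",im[:,:,::-1])
```

```text
clk 5.1 pos [ 0.4093 -0.3449  0.4529] j [-0.7001  0.2936  0.2001  1.4684 -0.0005  1.5779] w 0.012197574788050688
F [0.0194 0.2442 0.1699]
M
 [[ 0.0065  0.6497  0.7602]
 [-0.0062  0.7602 -0.6497]
 [-1.     -0.0005  0.009 ]]
shift tool [ 0.0008  0.2516 -0.2148]
tilt [-0.      0.009   0.0005]
[-0.     -0.0205  0.0379  0.0178 -0.0013  0.0009]
```

View pics/w5.png

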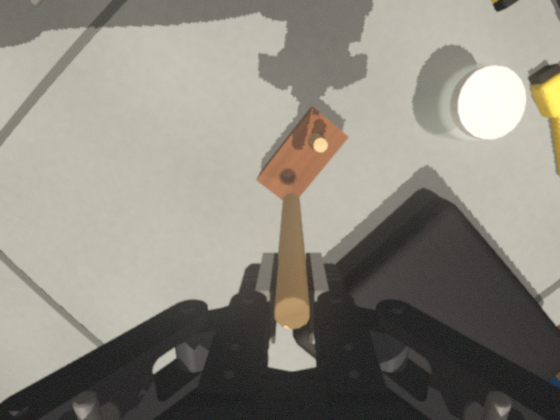

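View pics/s5.png

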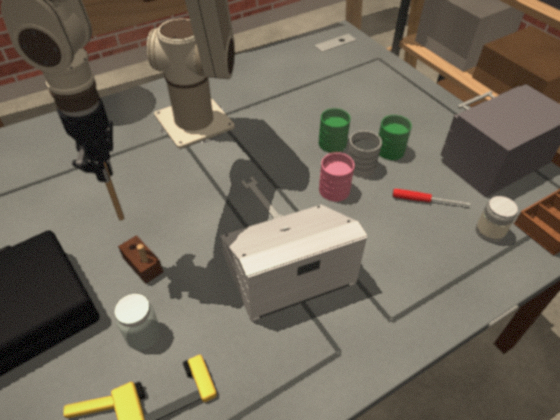

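Emit:
{"op": "arm_command", "data": {
  "moves": [0,0.015,-0.013,-0.03,0,0,1,0,0.025,-0.021,-0.054,0,0,1,0,0.026,-0.02,-0.054,0,0,1,0,0.027,-0.0185,-0.054,0,0,1,0,0.028,-0.017,-0.054,0,0,1,0,0.029,-0.0155,-0.054,0,0,1,0,0.03,-0.014,-0.054,0,0,1,0,0.0305,-0.012,-0.054,0,0,1,0,0.03,-0.0105,-0.054,0,0,1,0,0.02,-0.006,-0.04,0,0,1,0,0.01,-0.003,-0.02,0,0,1,0,0,0,0,0,0,1,0,0,0,0,0,0,1]
}}

```text
clock: 6.28
eef_pos: [0.391, -0.0194, 0.4295]
tool_rot: [0.059, 0.716, -0.056, 0.694]
ft_force: [0.1, -0.8, -0.1]
grip_width: 0.0124
```

Run:
```python
from h import *
o=need([0.4095,-0.0141,0.406],[.566,-.0947,-.819]);print(o["joint_vel"])
```

```text
clk 6.2833 pos [ 0.391  -0.0194  0.4295] j [-0.0513  0.0286 -0.1792  1.3944  0.0051  1.682 ] w 0.012416998897259902
F [ 0.0706 -0.8435 -0.0988]
M
 [[-0.0311  0.1618  0.9863]
 [ 0.0067  0.9868 -0.1617]
 [-0.9995  0.0016 -0.0318]]
shift tool [0.0229 0.0082 0.0182]
tilt [ 0.     -0.643  -0.0034]
[ 0.0253  0.0063 -0.0285 -0.0056  0.0045  0.0006]
```

Emit:
{"op": "arm_command", "data": {
  "moves": [0,0,0,0,-0.05,0,1,0,0,0,0,-0.09,0,1,0,0,0,0,-0.1,0,1,0,0,0,0,-0.1,0,1,0,0,0,0,-0.1,0,1,0,0,0,0,-0.09,0,1,0,0,0,0,-0.05,0,1,0,0,0,0,0,0,1,0,0,0,0,0,0,1]
}}

```text
clock: 7.03
eef_pos: [0.3896, -0.0267, 0.421]
tool_rot: [0.042, 0.484, -0.08, 0.87]
ft_force: [0.3, -0.4, -0.7]
grip_width: 0.0121
```

Run:
```python
from h import *
o=need([0.4095,-0.0141,0.406],[.566,-.0947,-.819]);print(o["joint_vel"])
im=bot.camera("wrist");cv2.imwrite("pics/w6.png",im[:,:,::-1])
```

```text
clk 7.0333 pos [ 0.3896 -0.0267  0.421 ] j [-0.0433 -0.2212 -0.511   0.7291 -0.0754  1.6854] w 0.01209299068736856
F [ 0.3009 -0.3864 -0.6628]
M
 [[ 0.519   0.1794  0.8357]
 [-0.0979  0.9838 -0.1503]
 [-0.8491 -0.0038  0.5282]]
shift tool [0.0218 0.016  0.0068]
tilt [ 0.     -0.0547  0.0115]
[-0.0223 -0.0063 -0.0258 -0.0136 -0.0028 -0.0025]
```

View pics/w6.png

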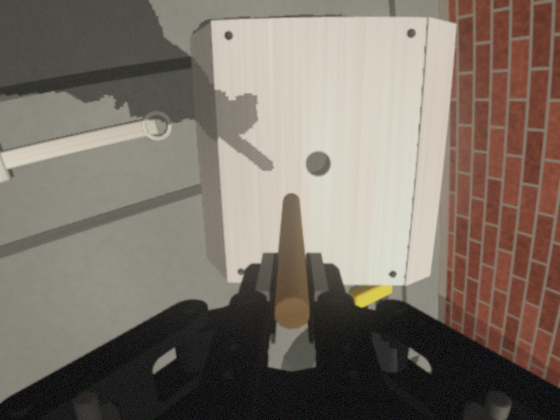

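Emit:
{"op": "arm_command", "data": {
  "moves": [0,0.007,0.003,0,-0.03,0.006,1,0,0.007,0.003,0,-0.024,0.005,1,0,0,0,0,0,0,1,0,0,0,0,0,0,1]
}}

```text
clock: 7.42
eef_pos: [0.3986, -0.0147, 0.4234]
tool_rot: [0.043, 0.463, -0.078, 0.882]
ft_force: [-0.6, -0.0, -0.5]
grip_width: 0.0124
```

Run:
```python
from h import *
o=need([0.4095,-0.0141,0.406],[.566,-.0947,-.819]);print(o["joint_vel"])
im=bot.camera("wrist");cv2.imwrite("pics/w7.png",im[:,:,::-1])
crop(cv2.cvtColor(im,cv2.COLOR_RGB2BGR),230,110,140,150,4,"w7c.png")
```

```text
clk 7.4167 pos [ 0.3986 -0.0147  0.4234] j [-0.0063 -0.2202 -0.5197  0.6731 -0.0936  1.7148] w 0.012351877133420983
F [-0.5766 -0.0008 -0.5185]
M
 [[ 0.5601  0.1769  0.8093]
 [-0.097   0.9842 -0.148 ]
 [-0.8227  0.0044  0.5684]]
shift tool [ 0.0204  0.0024 -0.0012]
tilt [ 0.     -0.0065  0.0033]
[ 0.0067  0.013   0.0109 -0.0022  0.0032  0.0034]
```

View pics/w7c.png

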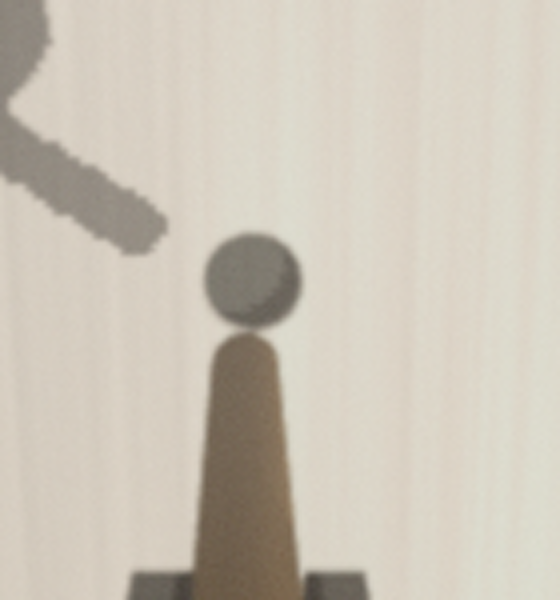

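Run:
```python
from h import *
np.set_printoptions(precision=4,suppress=True)
o=bot.get_obs();c,_=wfc("wrist",o);T=np.eye(4);T[:3,:3]=R.from_quat(o["tool_rot"]).as_matrix();T[:3,3]=o["eef_pos"]
f=lambda p:proj("wrist",(T@np.append(p,1))[:3],o)
print("rim+y pred",f([.297,.007,0]),f([.307,.007,0]),"axis",f([.297,0,0]))
print("hole pred",proj("wrist",[.6031,-.0465,.126],o))
# tool-frame: hole by wrist ray on z=.126
for P in (onz("wrist",(292.9,179.9),.126,o),np.array([.6031,-.0465,.126])):
    print("hole world",P,"tool",np.linalg.inv(T)@np.append(P,1))
# same image ray at rim
oo,d=ray("wrist",(291.1,192.9),o);M=T[:3,:3];a=M.T@(oo-T[:3,3]);b=M.T@d
print("rim at x=.297",a+b*(.297-a[0])/b[0])
```

```text
rim+y pred [291.1037 191.563 ] [291.1286 188.7885] axis [291.113  200.0243]
hole pred [292.2374 179.7927]
hole world [ 0.6038 -0.0468  0.126 ] tool [0.3628 0.0033 0.0016 1.    ]
hole world [ 0.6031 -0.0465  0.126 ] tool [0.3624 0.0035 0.001  1.    ]
rim at x=.297 [ 0.297   0.0059 -0.    ]
```

Emit:
{"op": "arm_command", "data": {
  "moves": [0.01,0.003,-0.001,0,-0.006,0.003,1,0.015,0,0,0,0,0,1,0.015,0,0,0,0,0,1,0.008,0,0,0,0,0,1,0,0,0,0,0,0,1,0,0,0,0,0,0,1]
}}

```text
clock: 7.97
eef_pos: [0.4274, -0.0166, 0.3829]
tool_rot: [0.043, 0.461, -0.077, 0.883]
ft_force: [-0.3, -0.3, -0.6]
grip_width: 0.0123
```

Run:
```python
from h import *
o=need([0.6034-.297*.566,-0.0466+.297*.0947,0.126+.297*.819],[.566,-.0947,-.819]);print(o["joint_vel"])
im=bot.camera("wrist");cv2.imwrite("pics/w8.png",im[:,:,::-1])
crop(cv2.cvtColor(im,cv2.COLOR_RGB2BGR),230,110,140,150,4,"w8c.png")
print(proj("wrist",[.6034,-.0466,.126],o))
M=R.from_quat(o["tool_rot"]).as_matrix();print("hole in tool",M.T@(np.array([.6034,-.0466,.126])-o["eef_pos"]))
```

```text
clk 7.9667 pos [ 0.4274 -0.0166  0.3829] j [-0.0119 -0.1261 -0.5589  0.5355 -0.0887  1.7096] w 0.012319784920433797
F [-0.3006 -0.3371 -0.6377]
M
 [[ 0.5634  0.1754  0.8074]
 [-0.0953  0.9845 -0.1474]
 [-0.8207  0.0061  0.5714]]
shift tool [ 0.0158 -0.0005 -0.0012]
tilt [ 0.     -0.003   0.0011]
[-0.0011  0.0187  0.0017  0.0039 -0.002  -0.0015]
[290.8298 195.5622]
hole in tool [ 0.3128 -0.0002 -0.0003]
```

View pics/w8c.png

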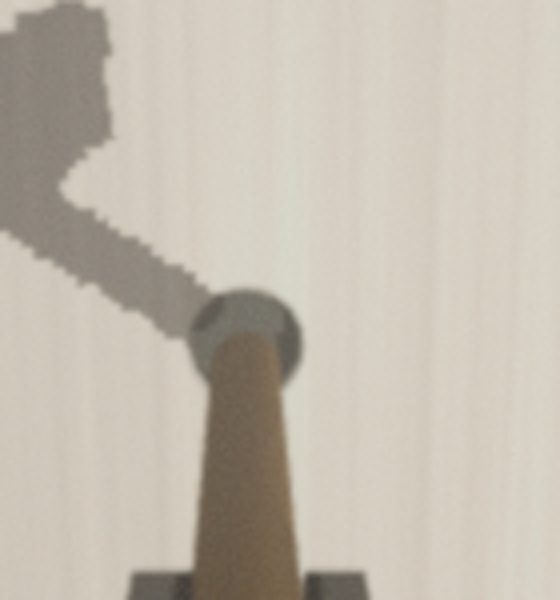

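Emit:
{"op": "arm_command", "data": {
  "moves": [0.008,0,0,0,-0.002,0,1,0.01,0,0,0,0,0,1,0.006,0,0,0,0,0,1,0,0,0,0,0,0,1]
}}

```text
clock: 8.35
eef_pos: [0.442, -0.019, 0.3647]
tool_rot: [0.043, 0.458, -0.077, 0.885]
ft_force: [-0.4, -1.4, 0.0]
grip_width: 0.0123
```

Run:
```python
from h import *
o=need([0.6034-.275*.566,-0.0466+.275*.0947,0.126+.275*.819],[.566,-.0947,-.819]);print(o["joint_vel"])
im=bot.camera("wrist");cv2.imwrite("pics/w9.png",im[:,:,::-1])
crop(cv2.cvtColor(im,cv2.COLOR_RGB2BGR),230,110,140,150,4,"w9c.png")
M=R.from_quat(o["tool_rot"]).as_matrix();print("hole in tool",M.T@(np.array([.6034,-.0466,.126])-o["eef_pos"]))
```

```text
clk 8.35 pos [ 0.442  -0.019   0.3647] j [-0.0179 -0.0785 -0.5723  0.4666 -0.0856  1.7043] w 0.012326142460237872
F [-0.3807 -1.3509  0.0291]
M
 [[ 0.5694  0.1753  0.8031]
 [-0.0957  0.9845 -0.147 ]
 [-0.8164  0.0068  0.5774]]
shift tool [ 0.0145 -0.0006 -0.0029]
tilt [-0.      0.0044  0.0004]
[-0.0008 -0.0069  0.0049  0.0082 -0.0016 -0.0005]
hole in tool [ 0.2895 -0.0005 -0.0041]
```

View pics/w9c.png

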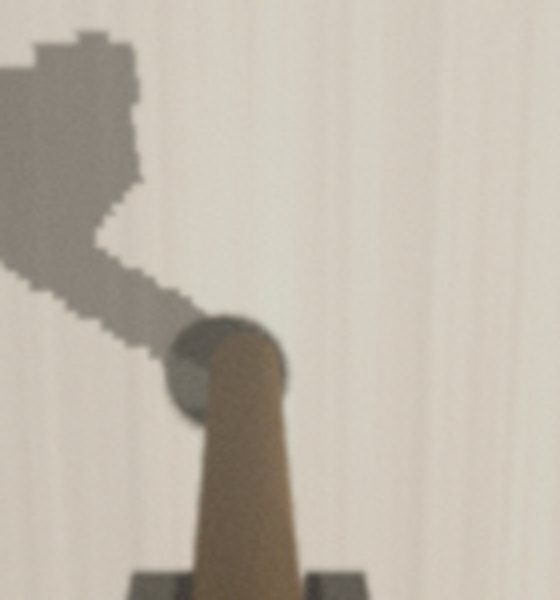

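Emit:
{"op": "arm_command", "data": {
  "moves": [0,0,-0.003,0,0.004,0,1,0,0,0,0,0,0,1,0.005,0,-0.0005,0,0,0,1,0,0,0,0,0,0,1]
}}

```text
clock: 8.73
eef_pos: [0.4419, -0.0189, 0.3602]
tool_rot: [0.044, 0.458, -0.076, 0.885]
ft_force: [-1.5, -0.7, 0.0]
grip_width: 0.012
```

```bash
cat > st.py <<'E'
from h import *
import sys
o=need([0.6034-.275*.566,-0.0466+.275*.0947,0.126+.275*.819],[.566,-.0947,-.819]);
n=sys.argv[1];im=bot.camera("wrist")
M=R.from_quat(o["tool_rot"]).as_matrix();h=M.T@(np.array([.6034,-.0466,.126])-o["eef_pos"])
print("hole in tool",h,"tip inside",.297-h[0],"axial F",-(M.T@o["ft_force"])[0])
crop(cv2.cvtColor(im,cv2.COLOR_RGB2BGR),230,110,140,150,4,n)
E
python3 st.py w10c.png
```

```text
clk 8.7333 pos [ 0.4419 -0.0189  0.3602] j [-0.0177 -0.0734 -0.5805  0.4543 -0.0851  1.7047] w 0.011961088682512756
F [-1.4863 -0.6919  0.0408]
M
 [[ 0.5687  0.1752  0.8037]
 [-0.0951  0.9845 -0.1473]
 [-0.817   0.0073  0.5766]]
shift tool [ 0.0108 -0.0007 -0.0002]
tilt [ 0.      0.0034 -0.0001]
hole in tool [ 0.2858 -0.0007 -0.0011] tip inside 0.01118175998866111 axial F 0.8127808476835073
```

View pics/w10c.png

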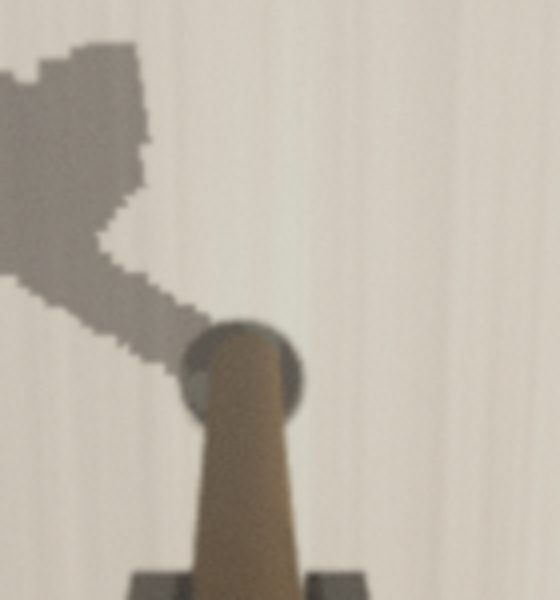

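Emit:
{"op": "arm_command", "data": {
  "moves": [0.005,0,-0.001,0,0.001,0,1,0.005,0,-0.001,0,0.001,0,1,0.004,0,-0.0005,0,0,0,1,0,0,0,0,0,0,1]
}}

```text
clock: 9.12
eef_pos: [0.4487, -0.02, 0.3489]
tool_rot: [0.044, 0.457, -0.076, 0.885]
ft_force: [-4.9, 0.7, 5.3]
grip_width: 0.0127
```

```bash
python3 st.py w11c.png;  python3 - <<'E'
from h import *
im=bot.camera("scene");cv2.imwrite("pics/s11.png",im[:,:,::-1])
E
```

```text
clk 9.1167 pos [ 0.4487 -0.02    0.3489] j [-0.0202 -0.0468 -0.5905  0.4143 -0.0839  1.7028] w 0.0126664211546549
F [-4.8694  0.7068  5.3348]
M
 [[ 0.5713  0.1753  0.8018]
 [-0.0954  0.9845 -0.1473]
 [-0.8152  0.0077  0.5792]]
shift tool [-0.0024 -0.0007  0.0007]
tilt [ 0.      0.0066 -0.0003]
hole in tool [ 0.2726 -0.0008 -0.0011] tip inside 0.02438489086057294 axial F 7.1982105332725395
```

View pics/w11c.png

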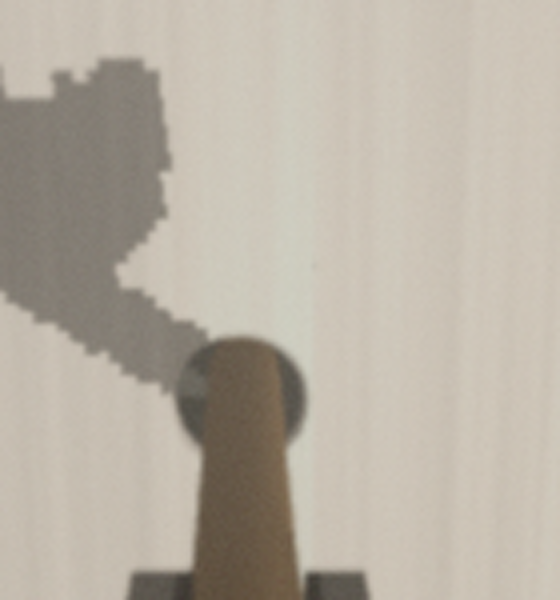

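View pics/s11.png

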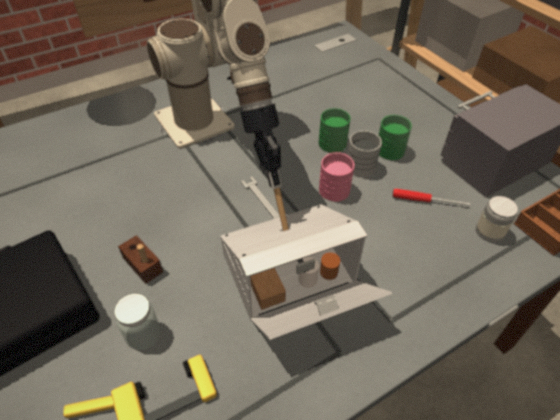

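Emit:
{"op": "arm_command", "data": {
  "moves": [0,0,0,0,0,0,1,0,0,0,0,0,0,1,0,0,0,0,0,0,1,0,0,0,0,0,0,1]
}}

```text
clock: 9.55
eef_pos: [0.4487, -0.02, 0.3488]
tool_rot: [0.044, 0.457, -0.076, 0.885]
ft_force: [-5.3, 1.1, 6.4]
grip_width: 0.0122
```

```bash
python3 st.py w12c.png;  python3 - <<'E'
from h import *
im=bot.camera("scene");cv2.imwrite("pics/s12.png",im[:,:,::-1])
E
```

```text
clk 9.55 pos [ 0.4487 -0.02    0.3488] j [-0.0203 -0.0467 -0.5906  0.4139 -0.0838  1.7026] w 0.012191302603154302
F [-5.282   1.1324  6.3509]
M
 [[ 0.5715  0.1753  0.8017]
 [-0.0954  0.9845 -0.1473]
 [-0.8151  0.0077  0.5793]]
shift tool [-0.0025 -0.0007  0.0007]
tilt [ 0.      0.0068 -0.0003]
hole in tool [ 0.2725 -0.0008 -0.0011] tip inside 0.024455365622898184 axial F 8.30290266571316
```

View pics/s12.png

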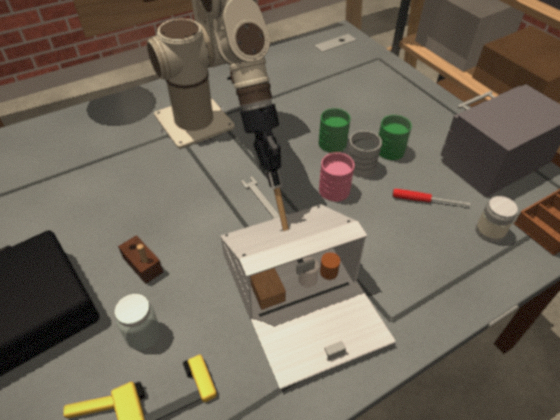

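View pics/w12c.png

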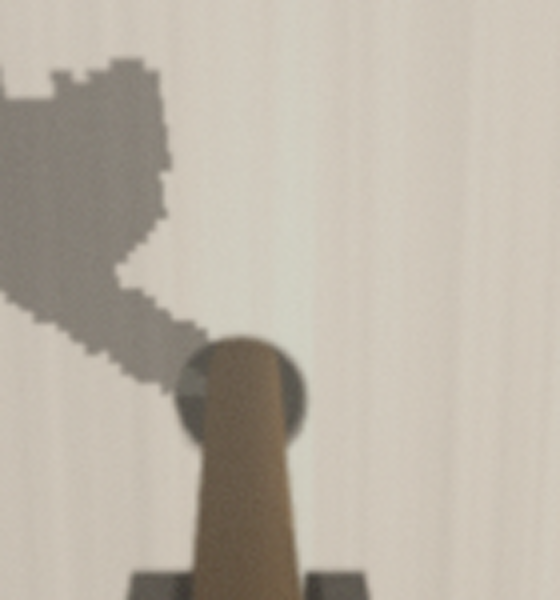

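The door is fully down on the bench (scene, around (325,340)), and the dowel is still in the hole. Now I'll withdraw along the hole's axis.

Emit:
{"op": "arm_command", "data": {
  "moves": [-0.006,0,0,0,0,0,1,-0.01,0,0,0,0,0,1,-0.015,0,0,0,0,0,1,-0.02,0,0,0,0,0,1,-0.02,0,0,0,0,0,1,-0.02,0,0,0,0,0,1,-0.01,0,0,0,0,0,1,0,0,0,0,0,0,1,0,0,0,0,0,0,1]
}}

```text
clock: 10.4
eef_pos: [0.3883, -0.01, 0.4309]
tool_rot: [0.044, 0.46, -0.076, 0.883]
ft_force: [-0.0, 0.1, 0.4]
grip_width: 0.0126
```

```bash
python3 st.py w13c.png
```

```text
clk 10.4 pos [ 0.3883 -0.01    0.4309] j [ 0.0073 -0.2495 -0.5218  0.6961 -0.0986  1.7258] w 0.012614594241232754
F [-0.0279  0.078   0.3802]
M
 [[ 0.5645  0.1751  0.8066]
 [-0.0943  0.9845 -0.1478]
 [-0.82    0.0073  0.5723]]
shift tool [ 0.0999 -0.0006  0.0039]
tilt [ 0.     -0.0018 -0.0001]
hole in tool [ 0.3749 -0.0006  0.0044] tip inside -0.07794811401115537 axial F 0.33488331611387195
```

View pics/w13c.png

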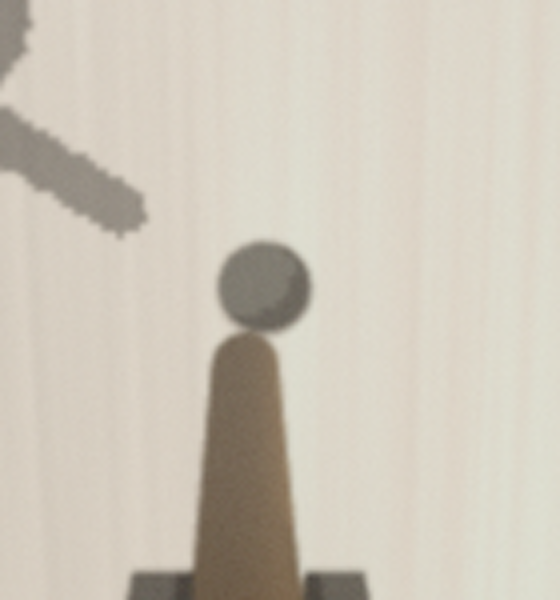

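Emit:
{"op": "arm_command", "data": {
  "moves": [0,0,0,0,0.05,0,1,0,0,0,0,0.09,0,1,0,0,0,0,0.1,0,1,0,0,0,0,0.1,0,1,0,0,0,0,0.1,0,1,0,0,0,0,0.09,0,1,0,0,0,0,0.05,0,1,0,0,0,0,0,0,1,0,0,0,0,0,0,1]
}}

```text
clock: 11.2
eef_pos: [0.3902, -0.0106, 0.4197]
tool_rot: [0.065, 0.709, -0.06, 0.699]
ft_force: [0.5, 0.1, 0.3]
grip_width: 0.0123
```

Run:
```python
from h import *
o=need([0.4386,0.317,0.45],[0,0,-1]);print(o["joint_vel"])
```

```text
clk 11.2 pos [ 0.3902 -0.0106  0.4197] j [-0.0297  0.0222 -0.2111  1.3516  0.0077  1.7187] w 0.012312351134347456
F [0.4825 0.0877 0.2928]
M
 [[-0.014   0.1768  0.9842]
 [ 0.0081  0.9842 -0.1767]
 [-0.9999  0.0055 -0.0152]]
shift tool [-0.0283  0.3312 -0.0107]
tilt [ 0.     -0.0152 -0.0055]
[-0.0048  0.0433  0.     -0.0017  0.0004 -0.0002]
```

Emit:
{"op": "arm_command", "data": {
  "moves": [-0.015,0,0,0,-0.007,0,1,-0.02,0.01,0,-0.01,0,-0.005,1,0,0.02,0,-0.04,0,0,1,0,0.033,0.001,-0.065,0,0,1,0,0.033,0.003,-0.065,0,0,1,0,0.0325,0.0055,-0.065,0,0,1,0,0.0325,0.0075,-0.065,0,0,1,0,0.0315,0.0095,-0.065,0,0,1,0,0.031,0.0115,-0.065,0,0,1,0,0.03,0.0135,-0.065,0,0,1,0,0.025,0.013,-0.06,0,0,1,0,0.015,0.009,-0.04,0,0,1,0,0,0,0,0,0,1,0,0,0,0,0,0,1]
}}

```text
clock: 12.37
eef_pos: [0.4383, 0.3071, 0.4471]
tool_rot: [-0.158, 0.685, 0.16, 0.693]
ft_force: [-0.6, -0.4, -0.5]
grip_width: 0.0124
```

Run:
```python
from h import *
o=need([0.4386,0.317,0.43],[0,0,-1]);print(o["joint_vel"])
im=bot.camera("wrist");cv2.imwrite("pics/w14.png",im[:,:,::-1])
print("tin rim",proj("wrist",[.4386,.317,.1],o))
```

```text
clk 12.3667 pos [0.4383 0.3071 0.4471] j [ 0.6114  0.2935  0.1853  1.4519 -0.0013  1.7295] w 0.012377243799289447
F [-0.5579 -0.3575 -0.5092]
M
 [[ 0.0095 -0.4374  0.8992]
 [ 0.005   0.8993  0.4374]
 [-0.9999  0.0004  0.0107]]
shift tool [0.0171 0.0088 0.0044]
tilt [ 0.      0.0107 -0.0004]
[ 0.0289  0.0196 -0.0026 -0.0326  0.0079 -0.0026]
tin rim [293.1772 177.8119]
```

View pics/w14.png

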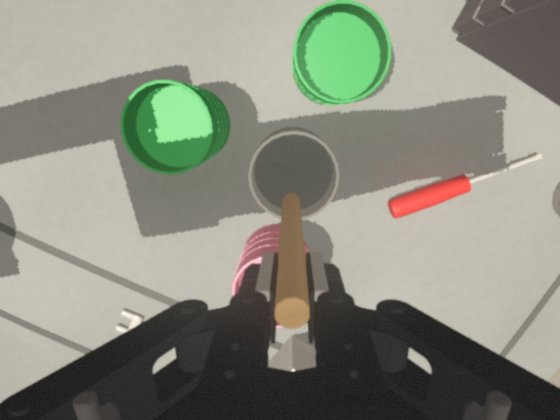

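Emit:
{"op": "arm_command", "data": {
  "moves": [0,0.006,0.003,0,0.006,0,1,0,0.004,0.002,0,0.005,0,1,0,0,0,0,0,0,1,0,0,0,0,0,0,1]
}}

```text
clock: 12.75
eef_pos: [0.4383, 0.3154, 0.4474]
tool_rot: [-0.157, 0.69, 0.156, 0.689]
ft_force: [-0.4, -0.6, 0.2]
grip_width: 0.0121
```

Run:
```python
from h import *
o=need([0.4386,0.317,0.305],[0,0,-1]);print(o["joint_vel"])
im=bot.camera("wrist");cv2.imwrite("pics/w15.png",im[:,:,::-1])
print("tin rim",proj("wrist",[.4386,.317,.1],o))
```

```text
clk 12.75 pos [0.4383 0.3154 0.4474] j [0.6237 0.3091 0.2075 1.4702 0.0002 1.7482] w 0.012083999716927614
F [-0.4219 -0.641   0.2402]
M
 [[-0.0009 -0.4317  0.902 ]
 [-0.0004  0.902   0.4317]
 [-1.      0.     -0.001 ]]
shift tool [0.1424 0.0013 0.0011]
tilt [ 0.    -0.001 -0.   ]
[-0.0055 -0.0017 -0.0011  0.0009  0.0006  0.0049]
tin rim [293.5874 185.4365]
```

View pics/w15.png

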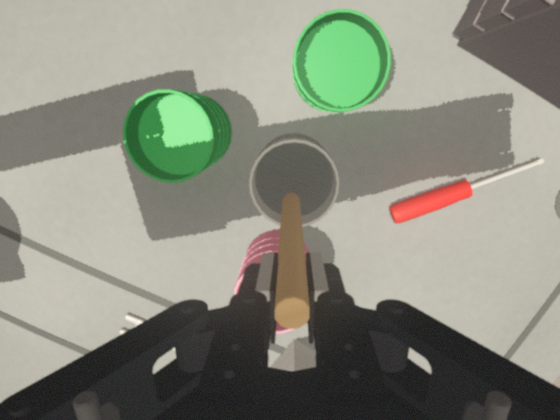

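Emit:
{"op": "arm_command", "data": {
  "moves": [0.015,0.004,0.001,0,0,0,1,0.02,0,0,0,0,0,1,0.02,0,0,0,0,0,1,0.02,0,0,0,0,0,1,0.01,0,0,0,0,0,1,0,0,0,0,0,0,1,0,0,0,0,0,0,1]
}}

```text
clock: 13.38
eef_pos: [0.4388, 0.3165, 0.3626]
tool_rot: [-0.154, 0.688, 0.155, 0.692]
ft_force: [-0.1, 0.7, -0.3]
grip_width: 0.0126
```

Run:
```python
from h import *
o=need([0.4370,0.321,0.305],[0,0,-1]);print(o["joint_vel"])
im=bot.camera("wrist");cv2.imwrite("pics/w16.png",im[:,:,::-1])
```

```text
clk 13.3833 pos [0.4388 0.3165 0.3626] j [ 0.6249  0.3396  0.0298  1.2544 -0.0006  1.7557] w 0.012629421700289446
F [-0.1013  0.7099 -0.2639]
M
 [[ 0.0057 -0.426   0.9047]
 [ 0.0034  0.9047  0.426 ]
 [-1.      0.0006  0.0066]]
shift tool [ 0.0576  0.0048 -0.0001]
tilt [ 0.      0.0066 -0.0006]
[-0.0077  0.003  -0.0194 -0.0076 -0.004   0.0008]
```

View pics/w16.png

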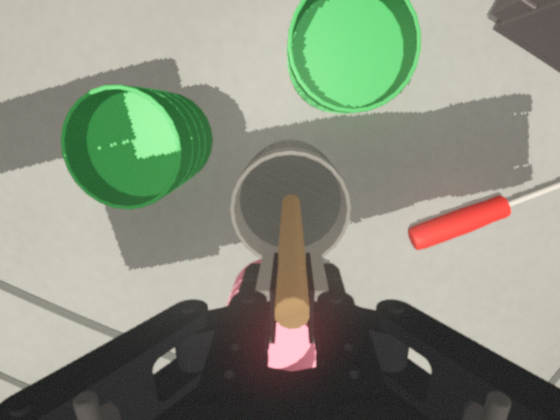

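Emit:
{"op": "arm_command", "data": {
  "moves": [0.012,0.004,0,0,0.005,0,1,0.018,0,0,0,0,0,1,0.015,0,0,0,0,0,1,0.007,0,0,0,0,0,1,0,0,0,0,0,0,1,0,0,0,0,0,0,1]
}}

```text
clock: 13.93
eef_pos: [0.4389, 0.3221, 0.3128]
tool_rot: [-0.152, 0.686, 0.156, 0.694]
ft_force: [0.1, 1.1, 0.3]
grip_width: 0.0126
```

Run:
```python
from h import *
o=need([0.4370,0.321,0.305],[0,0,-1]);print(o["joint_vel"])
```

```text
clk 13.9333 pos [0.4389 0.3221 0.3128] j [ 0.6328  0.378  -0.0493  1.1312  0.001   1.7645] w 0.012551433916332113
F [0.1337 1.1458 0.3494]
M
 [[ 0.0093 -0.4251  0.9051]
 [ 0.008   0.9051  0.4251]
 [-0.9999  0.0033  0.0118]]
shift tool [ 0.0077 -0.0002 -0.0023]
tilt [ 0.      0.0118 -0.0033]
[ 0.0033  0.0068 -0.0026 -0.0029 -0.0002  0.0033]
```

Emit:
{"op": "arm_command", "data": {
  "moves": [0.004,0,-0.002,0,0.01,-0.003,1,0.004,0,0,0,0,0,1,0,0,0,0,0,0,1,0,0,0,0,0,0,1]
}}

```text
clock: 14.27
eef_pos: [0.4377, 0.3219, 0.3065]
tool_rot: [-0.153, 0.688, 0.155, 0.692]
ft_force: [-0.3, -0.5, -0.3]
grip_width: 0.0123
```

Emit:
{"op": "arm_command", "data": {
  "moves": [0,0,0,0,0,0,0.7,0,0,0,0,0,0,0.4,0,0,0,0,0,0,0,0,0,0,0,0,0,-0.4,0,0,0,0,0,0,-1,0,0,0,0,0,0,-1,0,0,0,0,0,0,-1,0,0,0,0,0,0,-1,0,0,0,0,0,0,-1]
}}

```text
clock: 15.02
eef_pos: [0.4382, 0.3222, 0.3083]
tool_rot: [-0.153, 0.687, 0.155, 0.693]
ft_force: [-0.5, 0.3, -0.4]
grip_width: 0.0856
```

Run:
```python
from h import *
o=need([0.4370,0.321,0.305],[0,0,-1]);print(o["joint_vel"])
im=bot.camera("wrist");cv2.imwrite("pics/w17.png",im[:,:,::-1])
```

```text
clk 15.0167 pos [0.4382 0.3222 0.3083] j [ 0.634   0.3823 -0.0552  1.1245 -0.0001  1.7658] w 0.08562648810919281
F [-0.5408  0.3158 -0.3741]
M
 [[ 0.0071 -0.4251  0.9051]
 [ 0.0051  0.9052  0.425 ]
 [-1.      0.0016  0.0086]]
shift tool [ 0.0033 -0.0006 -0.0017]
tilt [ 0.      0.0086 -0.0016]
[ 0.0012  0.0024 -0.0007  0.0008 -0.0007  0.0013]
```

View pics/w17.png

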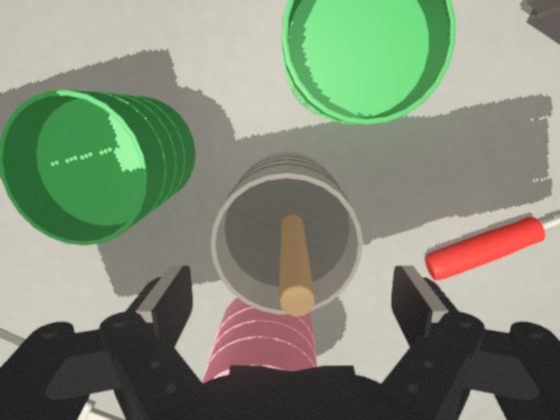

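Emit:
{"op": "arm_command", "data": {
  "moves": [-0.01,0,0,0,0,0,-1,-0.015,0,0,0,0,0,-1,-0.02,0,0,0,0,0,-1,-0.02,0,0,0,0,0,-1,-0.02,0,0,0,0,0,-1,-0.02,0,0,0,0,0,-1,-0.015,0,0,0,0,0,-1,0,0,0,0,0,0,-1,0,0,0,0,0,0,-1,0,0,0,0,0,0,-1,0,0,0,0,0,0,-1]
}}

```text
clock: 15.98
eef_pos: [0.4363, 0.3209, 0.4372]
tool_rot: [-0.153, 0.688, 0.155, 0.693]
ft_force: [-0.8, -0.3, -0.2]
grip_width: 0.0853
```

Run:
```python
from h import *
o=need([0.4370,0.321,0.43],[0,0,-1]);print(o["joint_vel"])
for n in("wrist","scene","top"):
    im=bot.camera(n);cv2.imwrite(f"pics/{n}18.png",im[:,:,::-1])
s=cv2.imread("pics/scene18.png");crop(s,300,90,130,120,5,"s18c.png")
t=cv2.imread("pics/top18.png");crop(t,350,215,70,60,8,"t18b.png")
```

```text
clk 15.9833 pos [0.4363 0.3209 0.4372] j [ 0.6341  0.3101  0.1828  1.4357 -0.0001  1.7658] w 0.0853476672083604
F [-0.8198 -0.3302 -0.1638]
M
 [[ 0.0063 -0.4251  0.9051]
 [ 0.0045  0.9051  0.4251]
 [-1.      0.0014  0.0076]]
shift tool [ 0.0072 -0.0002  0.0006]
tilt [ 0.      0.0076 -0.0014]
[-0.0007  0.0018 -0.0142 -0.0043  0.     -0.0009]
```

View pics/scene18.png

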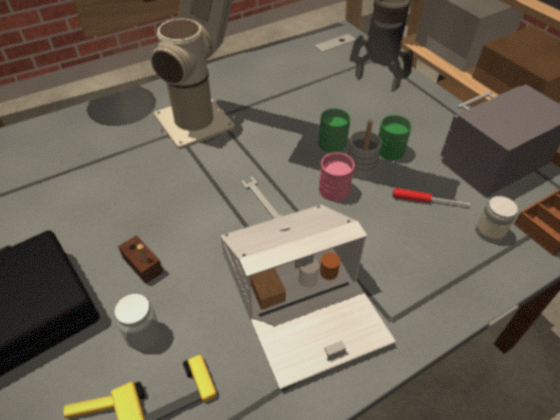

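View pics/wrist18.png

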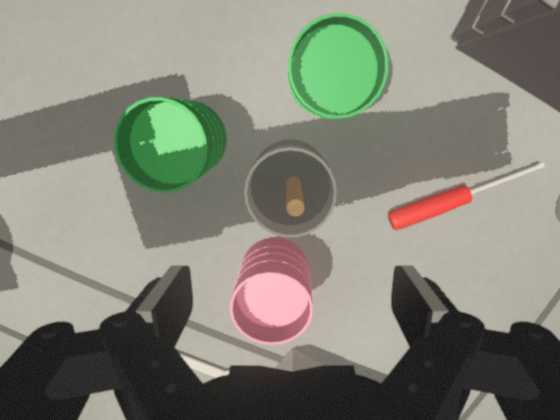

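View pics/top18.png

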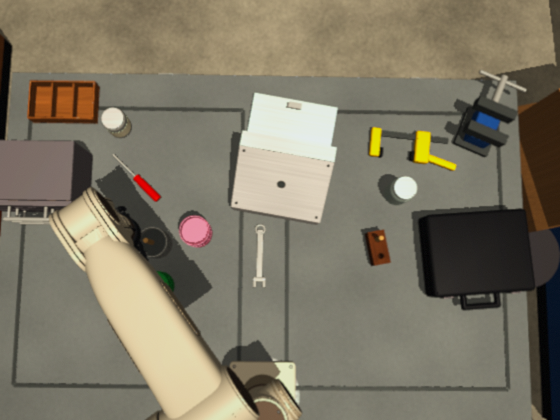

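View pics/s18c.png

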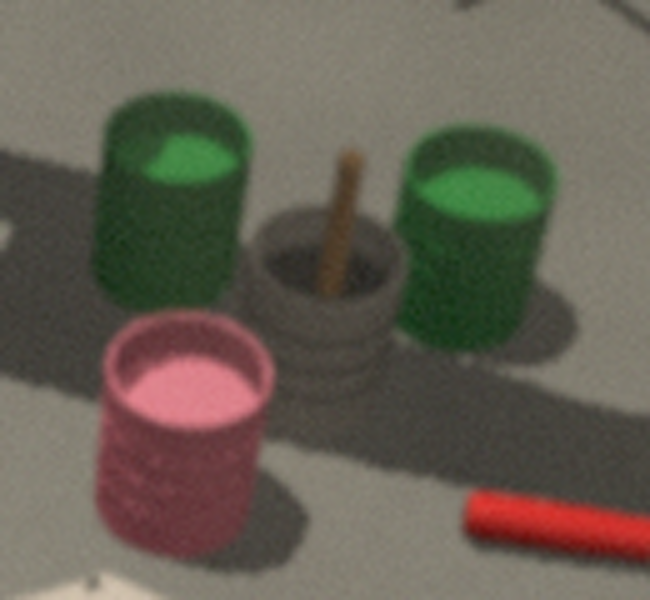

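Emit:
{"op": "arm_command", "data": {
  "moves": [0,0,0,0,0,0,-1,0,0,0,0,0,0,-1,0,0,0,0,0,0,-1,0,0,0,0,0,0,-1,0,0,0,0,0,0,-1,0,0,0,0,0,0,-1]
}}

```text
clock: 16.63
eef_pos: [0.4361, 0.3207, 0.4339]
tool_rot: [-0.154, 0.69, 0.154, 0.69]
ft_force: [0.7, -0.1, -0.2]
grip_width: 0.0856
```

Run:
```python
from h import *
for n in("scene","wrist"):
    im=bot.camera(n)[:,:,::-1];a=cv2.imread(f"pics/{n}18.png");cv2.imwrite(f"pics/{n}19.png",im)
    if n=="scene":
        d=cv2.absdiff(np.ascontiguousarray(im),a).max(2);print("tin area diff",d[100:190,340:400].max(),d[100:190,340:400].mean(),"whole lower",d[240:].mean())
o=bot.get_obs();print(o["joint_vel"],o["eef_pos"],o["clock"])
```

```text
tin area diff 24 3.9044444444444446 whole lower 3.735297619047619
[-0.00085018 -0.0038008   0.00280268  0.00154132 -0.00044427  0.00016215] [0.43611469 0.32070589 0.43401866] 16.7333
```

View pics/wrist19.png

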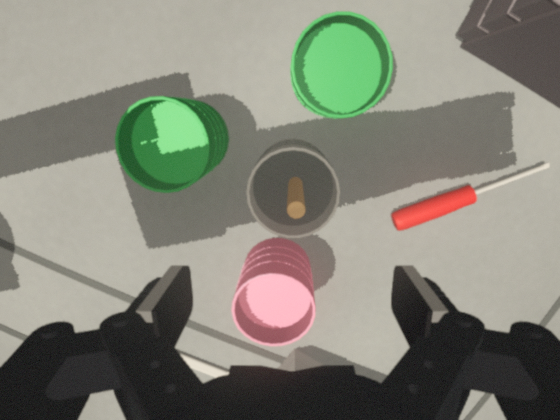

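The dowel stands still in the grey tin (top at (296,210), and nothing around the tin has changed beyond image noise). The gripper is clear of it, so I'm handing in.

```bash
python3 -c "
from workcell import bot
print(bot.job_done())"
```

```text
the job is handed in; nothing more can be done
None
```

I took the long dowel out of the block and pushed the latch in with it through the hole. The push reached about 24 mm inside the outer face at about 7–8 N. The door sprang open and fell fully down. I then drew the dowel back out, set it foot down in the grey tin, let go and lifted the gripper clear, and handed in at about 16.7 s.

**Last checks:**
- **Door:** the scene and top pictures show it lying flat on the bench.
- **Latch:** the pad looked back in its rest place once the dowel was out. I judged this by eye from the wrist picture and did not measure it.
- **Dowel:** it stands still and untouched in the tin. Two scene pictures about 0.7 s apart differ around the tin only by noise.
- **Other things:** the tin is upright, and the short dowel, wrench, screwdriver and jar look unmoved.

**What disagreed:**
- The arm overshot some short moves by up to about 9 mm, so I corrected it along the way.
- The dowel drifted about 4 mm sideways as it entered the hole. I re-centred it before pushing.
- The wrist view put the tin about 4–5 mm from where the top camera had it. I shifted the dowel to match before lowering it.

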